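Nest the bamboo closet organisers

ROBOT

A 6-joint arm with a two-finger parallel gripper is mounted at the origin on the work surface. World frame = base frame: x ahead of the robot, y to its left, z up, the work surface at z = 0. Lengths are in m, angles in rad, forces in N, time in s.
With the tool pointing down it reaches from about 0.225 to 0.875 m from the base axis. Payload 3.4 kg.
Tool frame: the origin (TCP) lies on the mounting face of the last link; the fingertips stand 173 mm ahead of it and the grasp point (between the pads) lies 155 mm ahead of it; y points along the fingers, x is the direction in which the jaws open and shut, and the axes are right-handed (so a half turn about y gives the same grasp; the last joint's range is limited). The gripper opens to 85 mm and grips with 20 to 120 N. Pads are 22 mm wide; open, the fingers measure 114 mm over their backs; the gripper's body (76 mm by 85 mm) begins 54 mm behind the grasp point. The pads swing forward as they close: fully open they stand 13 mm farther back than shut.
Start: joints at [-1.302, 0.276, 1.505, -0, 1.361, -0.121], TCP at [0.218, -0.532, 0.405] pointing down, gripper open.
Joint ranges: [-2.89, 2.89], [-0.75, 2.08], [0.22, 2.7], [-1.18, 4.32], [0.11, 2.71], [-2.7, 2.7]. Speed limits (rad/s): [2.57, 2.57, 3.14, 3.14, 3.14, 3.14].

INTERFACE

Orientations are given as a unit quaternion [w, x, y, z].
In Python, from rig import manip, vision, ticket gives the robot as it stands.
- The arm moves only by the tool arm_command, never from a script. Its argument "increments" is one flat list of numbers, 7 for each row, row after row: the turn, a rotation vector about the tool's x, y, z in rad, then the shift along the tool's x, y, z in cm, then the closure, from 0 (fully open) to 1 (shut). In form: [wx, wy, wz, tx, ty, tz, hand, wx, wy, wz, tx, ty, tz, hand, ...]. A call has 1 to 8 rows; each row shifts and turns the commanded pose from where the row before left it, along the tool's axes as they then stand; what a row does not reach is not made up. A row lasts 1/8 s, in which the tool goes at most 62.5 mm and 10.7 degrees, less where a joint would pass 70% of its speed; a pose out of reach is approached as far as the arm can. A call is refused whole if a number of a shift passes 6.25 or a number of a turn 0.188, either way. A call with a gripper value outside its range is refused whole. The fingers move at their own pace and stop on an object; "grip_force" is the grip in N (left out, the last holds). Time passes only in rows, so rows that do not move let the fingers close. It gives the time, the measured TCP pose, the force and the opening at its end, in the units of the state.
- manip.get_state(): the state, without advancing time (a new reading comes with each control period).
- vision.get_image(name): name is "side" or "top"; returns the picture (480x640x3 uint8, red, green, blue); there is no depth.
- vision.camera_params(name): a dict with "vfov" (degrees; the focal length in pixels is half the picture's height over the tangent of half this angle, whatever the lens; pixels are square), "cx", "cy" (the principal point, pixels), "R" (3x3) and "t" (3): a world point X has camera coordinates R X + t. Camera axes: x right, y down, z forward; pixel columns grow to the right and rows downward; lengths in m; the calibration is good to about 2 mm. A picture is of the moment at which its call begins. camera_params takes no time and is no camera call.
- ticket.sign_off(): hands the job in, once; it reports no verdict.
The state is a dict: "clock": time; "qpos": joint angles; "qd": joint speeds; "effort": joint torques, N m; "position": TCP position; "ee_rot": TCP orientation; "contact_force": force on the tool from outside, world axes, zero at the start; "moment": the same for the moment, N m; "width": finger opening in m.
Only numpy, scipy, OpenCV 4.12 (cv2) and the standard library are available. Lean on these libraries where they do the work, as an engineer would, in place of code of your own. Each camera call takes 0.05 s, during which the arm holds its last target.

TASK

Clear space on the dresser by nesting the three empty bamboo organisers, largest first: set the tabbed box flat inside the tray and let go of it, and only then set the handled caddy flat inside the box. Lower each one gently rather than dropping it, leave the tray about where it stands, and do not disturb the other things on the dresser.

Things in the scene. Friction and masses are not known exactly. Their poses are not given: they have to be found in the camera images.
- tray_floor (a point): Centre of the inner floor of the tray, the largest and lowest of three open bamboo organisers, without handles. Outside 200 (x) x 150 (y) x 65 mm tall, walls and floor 5 mm (inside 190 x 140, 60 deep). The point is 5 mm above its underside; x along its long side, z up. Loose on the dresser top, 0.6 kg.
- box_centre (a point): Box, the middle organiser, empty. Outside 166 (x) x 116 (y), walls and floor 5, rim 75 mm above its underside. Mid-way on each long side a grip tab stands up from the wall: 44 long (x), 9 thick (y), at y = +53.5 and -53.5, from the rim to 105 mm up. The point is its centre, 52.5 above the underside; the visible tabs' middle is 37.5 mm higher. z up. Loose, 0.18 kg.
- caddy_centre (a point): Caddy, the smallest organiser, empty: open box 132 (x) x 82 (y) x 45 mm tall, divider along its middle, and over that a handle: level bar along x, 102 long, 12 wide, 14 high, its centre 113 mm above the underside, on uprights at x = +45 and -45, open between them. The point is its centre, 60 above the underside, 53 mm below the bar's centre. z up. Loose, 0.16 kg.
- tin: Bystander, not to be disturbed: flat round aluminium polish tin, 60 mm across, 24 mm tall, loose; origin at the centre of its underside.
- glasses_case: Bystander, not to be disturbed: black rounded glasses case, 60 x 150 x 45 mm tall, loose; origin at the centre of its underside.
- brush: Bystander, not to be disturbed: wooden shoe brush lying bristles down, 50 x 150 x 44 mm tall, loose; origin at the centre of its underside.
- cleaner: Bystander, not to be disturbed: white plastic bottle, 48 mm across, 130 mm tall, loose; origin at the centre of its underside.
- scent: Bystander, not to be disturbed: small amber glass jar with a steel cap, 48 mm across, 75 mm tall, loose; origin at the centre of its underside.
- dish: Bystander, not to be disturbed: shallow white ceramic dish, 64 mm across, 25 mm tall, loose; origin at the centre of its underside.
- wax: Bystander, not to be disturbed: small dark steel wax tin, 48 mm across, 30 mm tall, loose; origin at the centre of its underside.
Things that resemble listed ones, but are neither listed nor needed, are in the scene too. What is shaped like the part that bears box_centre but turquoise is not meant.

How it is judged:
By the outcome, as a careful person would: the job done as asked, in the order asked, and still so for the second after the job is handed in, with the robot touching nothing.
It also fails if it takes over 64 s, if anything falls off the work surface, if the arm or the gripper's body presses on something with over 40 N, if the wrist force passes 120 N, or if a joint passes its speed limit or range.

## Working session

There is one attempt and no reset: what is moved stays moved. The work goes in short steps, Python scripts to look and compute and a tool call to move; the robot and the scene stay as the last step left them, time stands still between calls to the robot, and variables do not carry over. Pictures are saved under pics/ and viewed, and the job is handed in when it is done.

Besides the shell and the picture viewer there is one more tool, called after "Call:" in YAML: its name, and indented under it one key for each argument. arm_command: Moves the arm, as the interface text tells. Its arguments: {"type":"object","properties":{"increments":{"type":"array"},"grip_force":{"type":"number"}},"required":["increments"]}

```bash
ls; mkdir -p pics; python3 - <<'E'
from rig import manip, vision, ticket
import cv2
print(manip.get_state())
for n in ("side","top"):
    im=vision.get_image(n); cv2.imwrite(f"pics/{n}0.png",im[:,:,::-1]); print(n,vision.camera_params(n))
E
```

```text
pics
{'clock': 0.0, 'qpos': array([-1.30194379e+00,  2.76620265e-01,  1.50616847e+00, -4.73828382e-06,
        1.36067543e+00, -1.21008141e-01]), 'qd': array([-6.03794397e-04,  4.96324889e-04, -3.99356919e-05, -1.18600011e-03,
       -1.25829375e-03, -5.33535262e-04]), 'effort': array([ 8.11316168e-04, -4.16766500e+01, -2.45806199e+01, -1.22761990e-04,
        1.11162223e-02, -3.41510236e-05]), 'position': array([ 0.218467  , -0.53165008,  0.40381091]), 'ee_rot': array([ 0.58781042, -0.58694881,  0.39418325, -0.3931788 ]), 'contact_force': array([ 0.5066365 , -0.70558766,  0.95946024]), 'moment': array([-0.00489632, -0.03858852,  0.03534456]), 'width': 0.08552526418805623}
side {'vfov': 55.60976946929201, 'cx': 317.25898495570294, 'cy': 242.68211337684468, 'R': array([[-0.95835523, -0.28462943, -0.02326683],
       [-0.15358044,  0.58236512, -0.79828811],
       [ 0.24076608, -0.76147026, -0.60182617]]), 't': array([0.52949695, 0.15801878, 0.94016947])}
top {'vfov': 57.923372777229794, 'cx': 318.94580574133846, 'cy': 237.92029261403553, 'R': array([[ 0.0129513 , -0.9997924 ,  0.01572984],
       [-0.9944732 , -0.01451836, -0.10398209],
       [ 0.10418888, -0.0142962 , -0.99445477]]), 't': array([-0.05178474,  0.53460629,  1.10487577])}
```

View pics/top0.png

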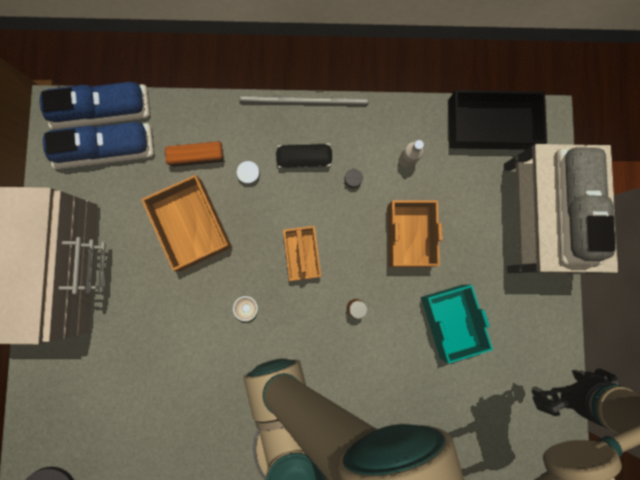

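View pics/side0.png

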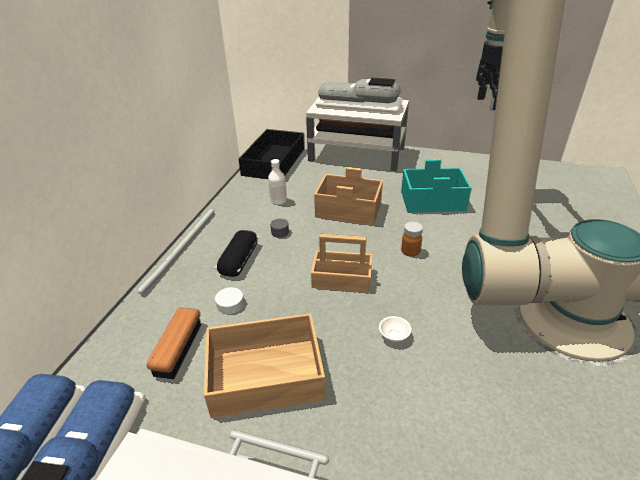

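```bash
python3 - <<'E'
from scipy.spatial.transform import Rotation as R
q=[ 0.58781042, -0.58694881,  0.39418325, -0.3931788 ]
print(R.from_quat(q[1:]+q[:1]).as_matrix().round(3))
E
```

```text
[[ 0.38  -0.001  0.925]
 [-0.925  0.002  0.38 ]
 [-0.002 -1.     0.   ]]
```

```bash
cat > h.py <<'E'
import numpy as np, cv2
from rig import manip, vision
from scipy.spatial.transform import Rotation as Ro
def ray(n,u,v):
    p=vision.camera_params(n);f=240/np.tan(np.radians(p['vfov'])/2)
    d=p['R'].T@np.array([(u-p['cx'])/f,(v-p['cy'])/f,1]);return -p['R'].T@p['t'],d
def pl(n,u,v,z):
    c,d=ray(n,u,v);return (c+d*(z-c[2])/d[2])[:2]
def proj(n,X):
    p=vision.camera_params(n);f=240/np.tan(np.radians(p['vfov'])/2)
    q=p['R']@np.array(X)+p['t'];return np.array([p['cx']+f*q[0]/q[2],p['cy']+f*q[1]/q[2]])
def st():
    s=manip.get_state();M=Ro.from_quat(np.r_[s['ee_rot'][1:],s['ee_rot'][0]]).as_matrix()
    return s,M
E
python3 - <<'E'
from h import *
im=cv2.imread('pics/top0.png'); sd=cv2.imread('pics/side0.png')
for n in('top','side'):
    p=vision.camera_params(n);print((-p['R'].T@p['t']).round(3))
def crop(i,x,y,w,h,s):return cv2.resize(i[y:y+h,x:x+w],None,fx=s,fy=s,interpolation=cv2.INTER_CUBIC)
cv2.imwrite('pics/c_tray.png',crop(im,135,170,100,105,5.5))
a=crop(im,375,190,75,90,6);b=crop(im,275,215,55,75,6);a=cv2.resize(a,(450,540));
c=np.zeros((540,790,3),np.uint8);c[:540,:450]=a;c[:450,455:785]=b
cv2.imwrite('pics/c_bc.png',c)
hsv=cv2.cvtColor(im,cv2.COLOR_BGR2HSV)
m=cv2.inRange(hsv,(8,120,60),(22,255,255))
cs,_=cv2.findContours(m,0,2)
for c in cs:
    if cv2.contourArea(c)>150: print(cv2.contourArea(c),cv2.boundingRect(c),cv2.minAreaRect(c),cv2.approxPolyDP(c,4,True)[:,0].tolist())
E
```

```text
[ 0.417 -0.028  1.155]
[0.305 0.775 0.704]
1599.0 (283, 226, 38, 55) ((301.48980712890625, 253.08828735351562), (52.20991516113281, 32.593475341796875), 82.56858825683594) [[314, 226], [283, 230], [289, 280], [320, 276]]
3297.5 (388, 200, 54, 67) ((414.5, 233.0), (66.0, 53.0), 90.0) [[393, 200], [388, 208], [389, 265], [438, 265], [437, 201]]
4946.5 (142, 175, 89, 96) ((185.5135040283203, 222.91891479492188), (81.43458557128906, 63.01377487182617), 65.77225494384766) [[195, 175], [142, 198], [173, 270], [230, 246]]
760.5 (612, 161, 28, 34) ((625.5, 177.5), (33.0, 27.0), 90.0) [[612, 162], [615, 194], [639, 187], [639, 161]]
984.0 (165, 141, 58, 24) ((193.1930694580078, 152.43069458007812), (18.607194900512695, 57.41364669799805), 84.2894058227539) [[221, 144], [167, 146], [165, 159], [170, 164], [219, 159]]
```

View pics/c_tray.png

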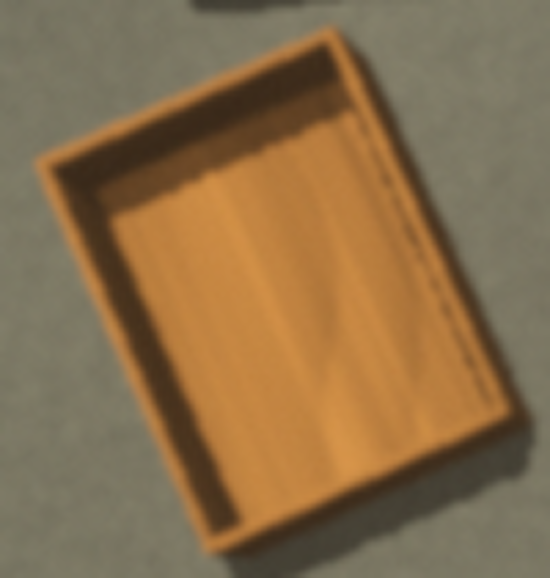

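View pics/c_bc.png

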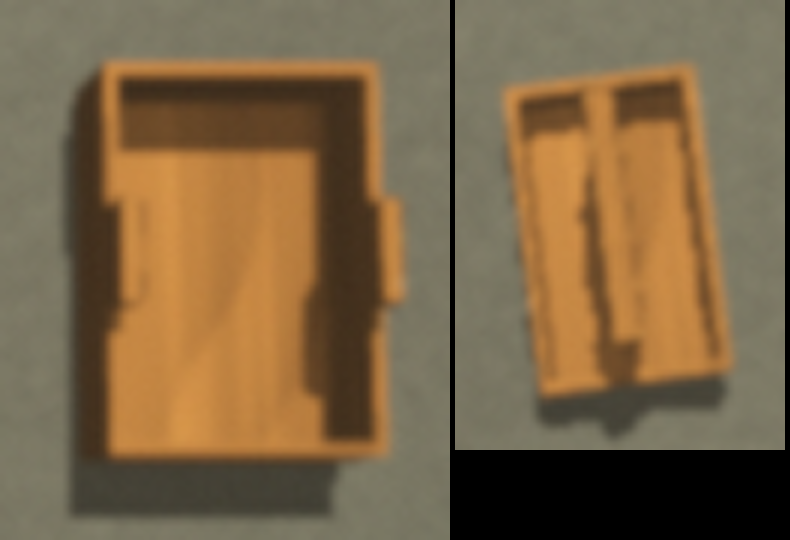

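```bash
python3 - <<'E'
from h import *
def rect(C,z):
    P=np.array([pl('top',u-.4,v-.4,z) for u,v in C]);c=P.mean(0)
    e=[P[(i+1)%4]-P[i] for i in range(4)]
    print('ctr',c.round(4),'sides',[round(np.linalg.norm(x),4) for x in e],'ang',[round(float(np.degrees(np.arctan2(x[1],x[0])))%180,1) for x in e])
rect([(142.3,199.1),(195.9,175.5),(229.5,244.9),(173.5,270)],.065)
rect([(392.2,200.3),(438.3,200.3),(439.7,266.3),(392.8,266.3)],.075)
rect([(283,230),(314.7,226),(321.3,276.7),(289.7,280.8)],.045)
print('tabR',[pl('top',u,v,.105) for u,v in((438,223),(442,223),(438,240),(442,240))])
print('bar ends',pl('top',275+(598-455)/6-.4,215+90/6,.12),pl('top',275+(625-455)/6-.4,215+340/6,.12))
E
```

```text
ctr [0.5678 0.2952] sides [np.float64(0.147), np.float64(0.1991), np.float64(0.1517), np.float64(0.1984)] ang [115.5, 27.4, 115.3, 26.1]
ctr [ 0.5473 -0.2862] sides [np.float64(0.1174), np.float64(0.1674), np.float64(0.1175), np.float64(0.1671)] ang [90.9, 0.3, 90.8, 0.3]
ctr [ 0.4945 -0.0006] sides [np.float64(0.0823), np.float64(0.1315), np.float64(0.0811), np.float64(0.1315)] ang [98.1, 8.2, 98.1, 8.7]
tabR [array([ 0.56831762, -0.33507563]), array([ 0.56846703, -0.34493867]), array([ 0.52636858, -0.33441631]), array([ 0.52651123, -0.34423866])]
bar ends [0.54407547 0.0064451 ] [ 0.44436918 -0.00603996]
```

Call:
arm_command:
  increments: [0, 0.127, 0, 0, 0, 0, 0, 0, 0.127, 0, 0, 0, 0, 0, 0, 0.126, 0, 0, 0, 0, 0, 0, 0, 0, -2, 0, 3.4, 0, 0, 0, 0, -2, 0, 3.4, 0, 0, 0, 0, -2, 0, 3.4, 0, 0, 0, 0, -2, 0, 3.4, 0, 0, 0, 0, -2, 0, 3.4, 0]

```text
clock: 1.1
position: [0.3884, -0.4294, 0.4042]
ee_rot: [0.502, -0.502, 0.498, -0.497]
contact_force: [-0.5, 0.1, 0.0]
width: 0.0856
```

```bash
cat > go.py <<'E'
import sys
from h import *
# args: x y z(TCP) jawdeg -> remaining yaw turn wy and shift in tool axes (after turn)
x,y,z,j=map(float,sys.argv[1:5]); s,M=st()
cur=np.degrees(np.arctan2(M[1,0],M[0,0])); d=(j-cur+90)%180-90
print('t',round(float(s['clock']),2),'pos',s['position'].round(4),'jaw',cur.round(2),'down',M[:,1].round(3),'q',s['qpos'].round(2),'F',s['contact_force'].round(1),'w',round(float(s['width']),4))
Mn=Ro.from_rotvec([0,0,np.radians(d)]).as_matrix()@M
D=np.array([x,y,z])-s['position']
print('wy',-np.radians(d).round(4),'shift after turn cm',(100*Mn.T@D).round(2))
E
python3 go.py .5474 -.3397 .247 -89.5
```

```text
t 1.1 pos [ 0.3884 -0.4294  0.4042] jaw -89.44 down [-0.001  0.001 -1.   ] q [-0.96  0.28  1.5  -0.    1.36  0.61] F [-0.5  0.1  0. ] w 0.0856
wy 0.001 shift after turn cm [-8.82 15.72 15.98]
```

Call:
arm_command:
  increments: [0, 0, 0, -2.2, 1.5, 4, 0, 0, 0, 0, -2.2, 2, 4, 0, 0, 0, 0, -2.2, 2.5, 4, 0, 0, 0, 0, -2.2, 3, 4, 0, 0, 0, 0, 0, 1, 0, 0, 0, 0, 0, 0, 0, 0, 0]

```text
clock: 1.85
position: [0.5461, -0.3405, 0.3034]
ee_rot: [-0.502, 0.503, -0.498, 0.496]
contact_force: [-1.2, -0.7, 0.4]
width: 0.0857
```

```bash
python3 go.py .5474 -.3397 .247 -89.5; python3 - <<'E'
from h import *
a=vision.get_image('side')[:,:,::-1];cv2.imwrite('pics/s1.png',cv2.resize(a[100:300,250:500],None,fx=3,fy=3,interpolation=2))
E
```

```text
t 1.85 pos [ 0.5461 -0.3405  0.3034] jaw -89.41 down [-0.003  0.001 -1.   ] q [-0.67  0.44  1.5  -0.    1.2   0.9 ] F [-1.2 -0.7  0.4] w 0.0857
wy 0.0016 shift after turn cm [-0.07  5.64  0.14]
```

View pics/s1.png

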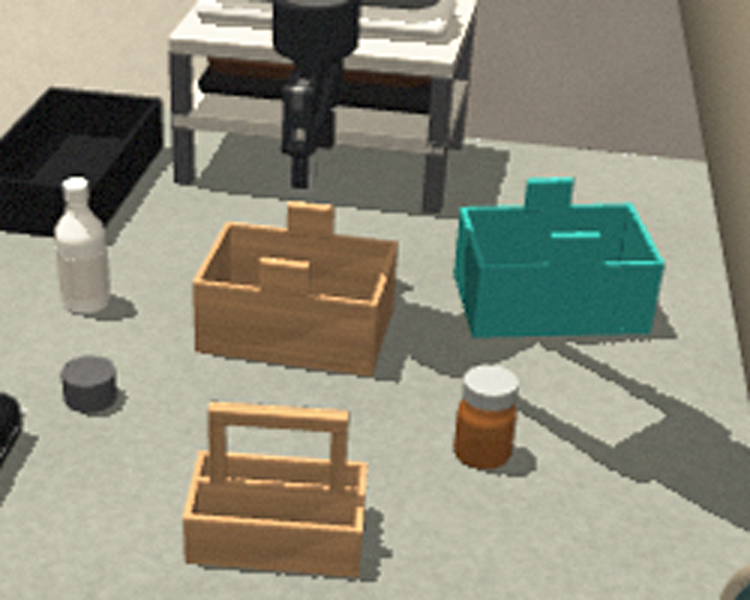

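The gripper hangs over the bamboo box's far tab (crop 310,220). The turquoise lookalike is well to the right (560,260), so I'm descending.

Call:
arm_command:
  increments: [0, 0, 0, -0.1, 2, 0.1, 0, 0, 0, 0, 0, 2, 0, 0, 0, 0, 0, 0, 1.6, 0, 0, 0, 0, 0, 0, 0, 0, 0]

```text
clock: 2.4
position: [0.5467, -0.3401, 0.2481]
ee_rot: [-0.502, 0.502, -0.498, 0.497]
contact_force: [-0.3, 0.0, -0.1]
width: 0.0854
```

```bash
python3 go.py .5474 -.3397 .247 -89.5; python3 - <<'E'
from h import *
a=vision.get_image('side')[:,:,::-1];cv2.imwrite('pics/s2.png',cv2.resize(a[130:230,300:400],None,fx=5.5,fy=5.5,interpolation=2))
E
```

```text
t 2.4 pos [ 0.5467 -0.3401  0.2481] jaw -89.51 down [-0.001  0.001 -1.   ] q [-0.66  0.49  1.57 -0.    1.08  0.9 ] F [-0.3  0.  -0.1] w 0.0854
wy -0.0001 shift after turn cm [-0.04  0.11  0.07]
```

View pics/s2.png

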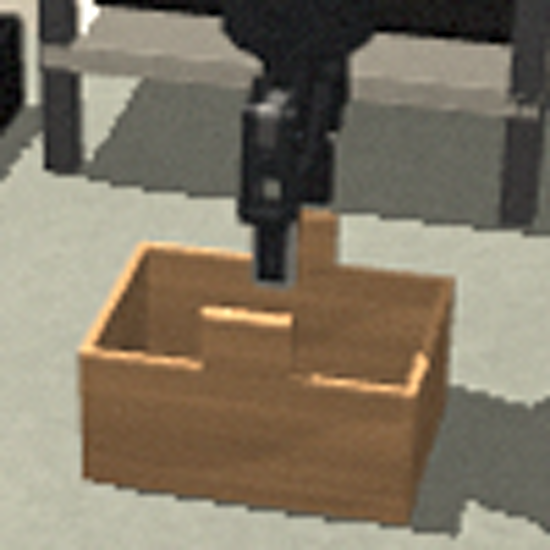

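Call:
arm_command:
  increments: [0, 0, 0, 0, 0.1, 0.1, 0.5, 0, 0, 0, 0, 0, 0, 0.8, 0, 0, 0, 0, 0, 0, 1, 0, 0, 0, 0, 0, 0, 1, 0, 0, 0, 0, 0, 0, 1, 0, 0, 0, 0, 0, 0, 1, 0, 0, 0, 0, 0, 0, 1]
  grip_force: 45

```text
clock: 3.32
position: [0.5488, -0.34, 0.2481]
ee_rot: [-0.502, 0.503, -0.497, 0.498]
contact_force: [-0.8, -1.3, 2.0]
width: 0.0081
```

```bash
python3 go.py .5474 -.3397 .247 -89.5
```

```text
t 3.33 pos [ 0.5488 -0.34    0.2481] jaw -89.43 down [ 0.001 -0.001 -1.   ] q [-0.66  0.49  1.57 -0.    1.08  0.9 ] F [-0.8 -1.3  2. ] w 0.0081
wy 0.0011 shift after turn cm [-0.03  0.11 -0.14]
```

Call:
arm_command:
  increments: [0, 0, 0, 0, -0.5, 0, 1, 0, 0, 0, 0, -1, 0, 1, 0, 0, 0, 0, -2, 0, 1, 0, 0, 0, 0, -2, 0, 1, 0, 0, 0, 0, -1, 0, 1, 0, 0, 0, 0, 0, 0, 1]

```text
clock: 4.08
position: [0.5487, -0.3396, 0.3135]
ee_rot: [0.503, -0.502, 0.497, -0.498]
contact_force: [0.5, 0.2, -1.6]
width: 0.0084
```

```bash
python3 go.py .5920 .2470 .42 -63.4; python3 - <<'E'
from h import *
a=vision.get_image('side')[:,:,::-1];cv2.imwrite('pics/s3.png',cv2.resize(a[80:260,260:480],None,fx=3.3,fy=3.3,interpolation=2))
E
```

```text
t 4.08 pos [ 0.5487 -0.3396  0.3135] jaw -89.44 down [ 0.001 -0.001 -1.   ] q [-0.66  0.44  1.49  0.    1.22  0.9 ] F [ 0.5  0.2 -1.6] w 0.0084
wy -0.4544 shift after turn cm [-50.51 -10.66  30.15]
```

View pics/s3.png

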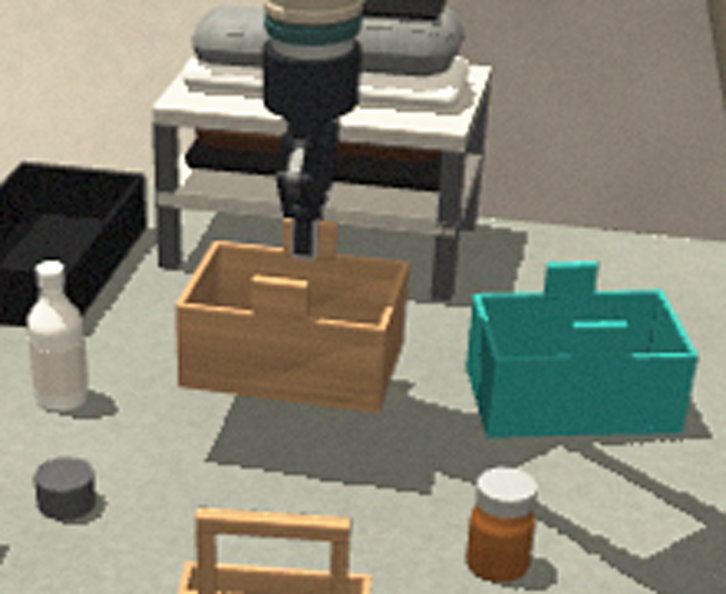

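Call:
arm_command:
  increments: [0, 0, 0, 0, -1.5, 0, 1, 0, 0, 0, 0, -3, 0, 1, 0, 0, 0, 0, -3, 0, 1, 0, 0, 0, 0, -2.2, 0, 1, 0, 0, 0, -1, -1, 0, 1, 0, 0, 0, -2, 0, 0.3, 1, 0, 0, 0, -4, 0, 0.5, 1, 0, 0, 0, -4, 0, 0.5, 1]

```text
clock: 5.12
position: [0.5602, -0.227, 0.4181]
ee_rot: [-0.502, 0.502, -0.499, 0.496]
contact_force: [-0.1, -0.2, -2.0]
width: 0.008
```

Call:
arm_command:
  increments: [0, 0, 0, -4, 0, 0.3, 1, 0, 0, 0, -4, 0, 0.3, 1, 0, 0, 0, -4, 0, 0.3, 1, 0, 0, 0, -4, 0, 0.3, 1, 0, 0, 0, -4, 0, 0.3, 1, 0, 0, 0, -4, 0, 0.3, 1, 0, 0, 0, -4, 0, 0.3, 1, 0, 0, 0, -4, 0, 0.3, 1]

```text
clock: 6.12
position: [0.5801, 0.0933, 0.4182]
ee_rot: [-0.502, 0.503, -0.498, 0.496]
contact_force: [-0.8, 0.1, -2.6]
width: 0.0078
```

Call:
arm_command:
  increments: [0, 0, 0, -4, 0, 0.2, 1, 0, 0, 0, -4, 0, 0.2, 1, 0, 0, 0, -3, 0, 0, 1, 0, 0, 0, -2, 0, 0, 1, 0, 0, 0, -1, 0, 0, 1, 0, 0, 0, 0, 0, 0, 1]

```text
clock: 6.88
position: [0.5838, 0.2309, 0.4193]
ee_rot: [-0.502, 0.503, -0.497, 0.497]
contact_force: [-0.1, 0.8, -1.3]
width: 0.008
```

```bash
python3 go.py .5920 .2470 .42 -63.4; python3 - <<'E'
from h import *
a=vision.get_image('top')[:,:,::-1];cv2.imwrite('pics/t4.png',a)
a=vision.get_image('side')[:,:,::-1];cv2.imwrite('pics/s4.png',a)
E
```

```text
t 6.88 pos [0.5838 0.2309 0.4193] jaw -89.4 down [-0.001 -0.001 -1.   ] q [ 0.27  0.35  1.36 -0.    1.43  1.83] F [-0.1  0.8 -1.3] w 0.008
wy -0.4538 shift after turn cm [-1.07 -0.07  1.45]
```

View pics/t4.png

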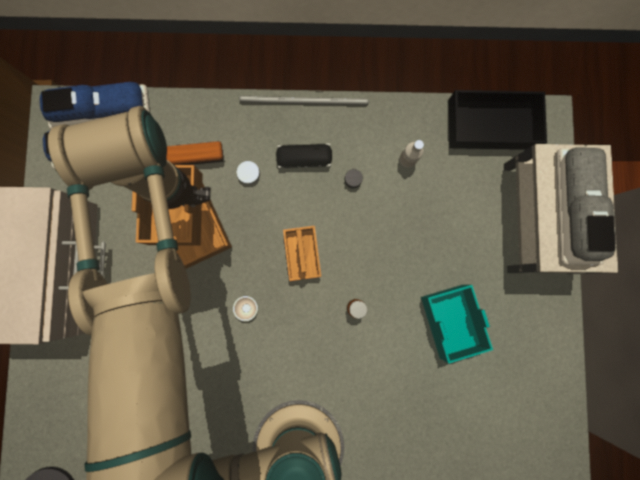

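View pics/s4.png

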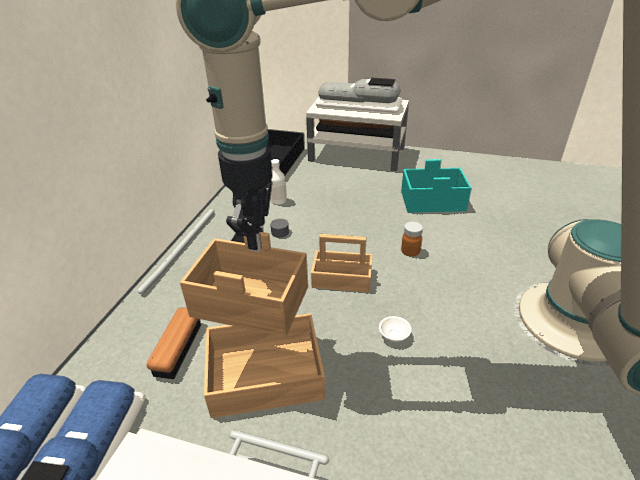

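```bash
python3 - <<'E'
from h import *
im=cv2.imread('pics/side0.png')
S=4;x0,y0=195,305
c=cv2.resize(im[y0:y0+120,x0:x0+140],None,fx=S,fy=S,interpolation=2)
for col,(cx,cy,yaw) in {(255,0,0):(.5678,.2952,26.3)}.items():
    a=np.radians(yaw)
    for L,W in((.1,.075),(.095,.07)):
        P=[proj('side',[cx+sx*L*np.cos(a)-sy*W*np.sin(a),cy+sx*L*np.sin(a)+sy*W*np.cos(a),.065]) for sx,sy in((1,1),(1,-1),(-1,-1),(-1,1))]
        cv2.polylines(c,[(((np.array(P)-[x0,y0]+.5)*S)).astype(int)],True,col,1)
im=cv2.imread('pics/top0.png');x0,y0=135,170
d=cv2.resize(im[y0:y0+105,x0:x0+100],None,fx=S,fy=S,interpolation=2)
for L,W in((.1,.075),(.095,.07)):
    P=[proj('top',[cx+sx*L*np.cos(a)-sy*W*np.sin(a),cy+sx*L*np.sin(a)+sy*W*np.cos(a),.065]) for sx,sy in((1,1),(1,-1),(-1,-1),(-1,1))]
    cv2.polylines(d,[(((np.array(P)-[x0,y0]+.5)*S)).astype(int)],True,col,1)
o=np.zeros((480,560+0,3),np.uint8)
cv2.imwrite('pics/ov.png',c);cv2.imwrite('pics/ovt.png',d)
E
```

```text
(no output)
```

View pics/ov.png

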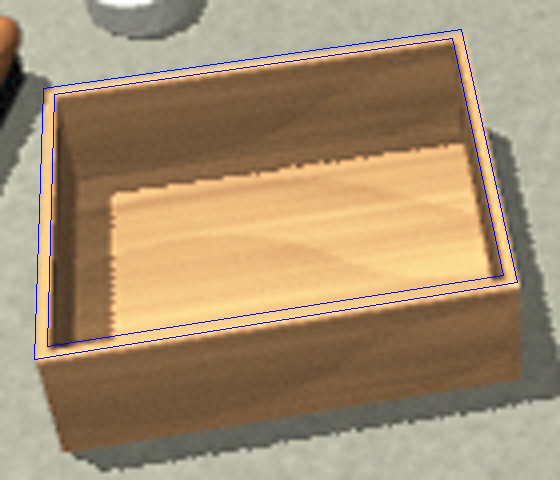

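View pics/ovt.png

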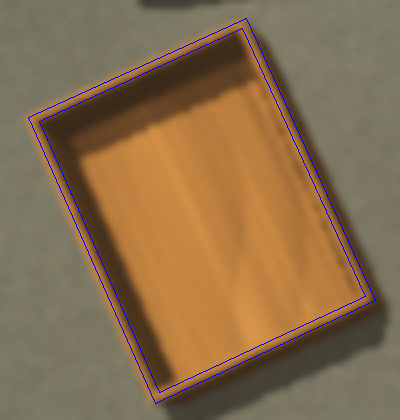

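Call:
arm_command:
  increments: [0, -0.09, 0, 0, 0, 0, 1, 0, -0.09, 0, 0, 0, 0, 1, 0, -0.09, 0, 0, 0, 0, 1, 0, -0.09, 0, 0, 0, 0, 1, 0, -0.09, 0, 0, 0, 0, 1, 0, 0, 0, -1.1, 0, 1.5, 1, 0, 0, 0, 0, 0, 0, 1]

```text
clock: 7.85
position: [0.5935, 0.248, 0.4195]
ee_rot: [0.601, -0.6, 0.373, -0.373]
contact_force: [0.2, 0.1, -1.3]
width: 0.0086
```

```bash
python3 go.py .5928 .2478 .2531 -63.65
```

```text
t 7.85 pos [0.5935 0.248  0.4195] jaw -63.71 down [ 0.001  0.001 -1.   ] q [0.29 0.37 1.32 0.   1.44 1.4 ] F [ 0.2  0.1 -1.3] w 0.0086
wy -0.0011 shift after turn cm [-1.000e-02  1.664e+01 -9.000e-02]
```

Down to a box underside about 25 mm above the tray rim, then I look again.

Call:
arm_command:
  increments: [0, 0, 0, 0, 1, 0, 1, 0, 0, 0, 0, 2, 0, 1, 0, 0, 0, 0, 2, 0, 1, 0, 0, 0, 0, 2, 0, 1, 0, 0, 0, 0, 1, 0, 1, 0, 0, 0, 0, 0, 0, 1]

```text
clock: 8.6
position: [0.5923, 0.2471, 0.3387]
ee_rot: [-0.6, 0.601, -0.373, 0.373]
contact_force: [0.4, 0.8, -2.0]
width: 0.0085
```

```bash
python3 go.py .5928 .2478 .2531 -63.65; python3 - <<'E'
from h import *
im=vision.get_image('side')[:,:,::-1].copy()
S=3;x0,y0=150,200
c=cv2.resize(im[y0:y0+200,x0:x0+220],None,fx=S,fy=S,interpolation=2)
s,M=st();dz=s['position'][2]-.2481;cx,cy,a=.5678,.2952,np.radians(26.3)
for L,W,z,col in((.1,.075,.065,(255,0,0)),(.083,.058,.075+dz,(0,255,0)),(.083,.058,dz,(0,0,255))):
    P=[proj('side',[cx+sx*L*np.cos(a)-sy*W*np.sin(a),cy+sx*L*np.sin(a)+sy*W*np.cos(a),z]) for sx,sy in((1,1),(1,-1),(-1,-1),(-1,1))]
    cv2.polylines(c,[(((np.array(P)-[x0,y0]+.5)*S)).astype(int)],True,col,1)
cv2.imwrite('pics/s5.png',c)
E
```

```text
t 8.6 pos [0.5923 0.2471 0.3387] jaw -63.67 down [-0.002 -0.001 -1.   ] q [ 0.29  0.42  1.46 -0.    1.27  1.4 ] F [ 0.4  0.8 -2. ] w 0.0085
wy -0.0004 shift after turn cm [-0.04  8.56  0.09]
```

View pics/s5.png

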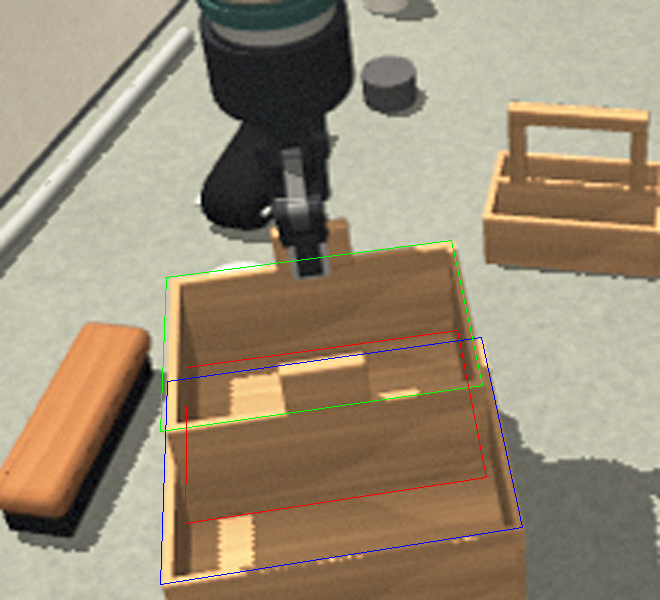

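Call:
arm_command:
  increments: [0, 0, 0, 0, 2, 0, 1, 0, 0, 0, 0, 2, 0, 1, 0, 0, 0, 0, 2, 0, 1, 0, 0, 0, 0, 1, 0, 1, 0, 0, 0, 0, 0.5, 0, 1, 0, 0, 0, 0, 0, 0, 1]

```text
clock: 9.4
position: [0.5928, 0.2473, 0.2651]
ee_rot: [0.601, -0.601, 0.373, -0.373]
contact_force: [-0.2, -0.4, -1.8]
width: 0.0084
```

```bash
python3 go.py .5928 .2478 .2531 -63.65; python3 - <<'E'
from h import *
im=vision.get_image('side')[:,:,::-1].copy()
cv2.imwrite('pics/s6.png',cv2.resize(im[230:430,150:370],None,fx=3,fy=3,interpolation=2))
E
```

```text
t 9.4 pos [0.5928 0.2473 0.2651] jaw -63.66 down [ 0.001  0.    -1.   ] q [ 0.29  0.47  1.56 -0.    1.11  1.4 ] F [-0.2 -0.4 -1.8] w 0.0084
wy -0.0001 shift after turn cm [-0.05  1.2   0.02]
```

View pics/s6.png

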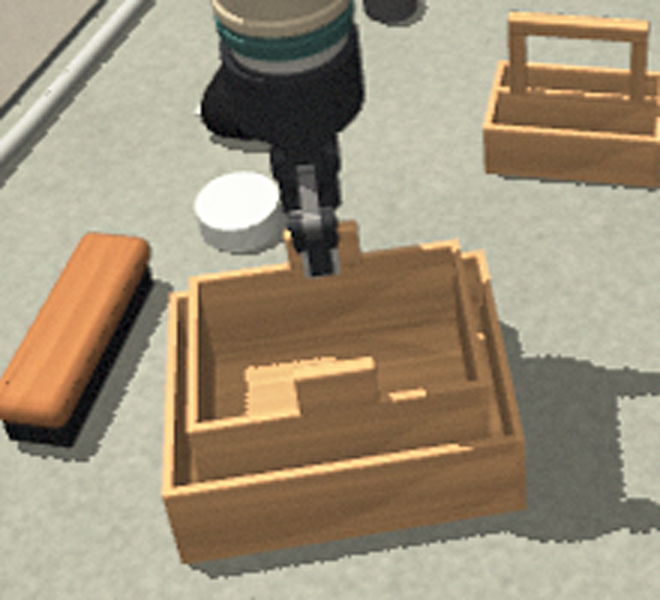

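The box sits centred inside the tray's rim with clear gaps on all sides and about 12 mm left to go. I'll ease it down.

Call:
arm_command:
  increments: [0, 0, 0, 0, 0.5, 0, 1, 0, 0, 0, 0, 0.3, 0, 1, 0, 0, 0, 0, 0.15, 0, 1, 0, 0, 0, 0, 0, 0, 1]

```text
clock: 9.95
position: [0.5926, 0.2472, 0.255]
ee_rot: [-0.601, 0.601, -0.373, 0.373]
contact_force: [0.1, -0.0, -3.4]
width: 0.0085
```

Call:
arm_command:
  increments: [0, 0, 0, 0, 0.1, 0, 1, 0, 0, 0, 0, 0.1, 0, 1, 0, 0, 0, 0, 0, 0, 1]

```text
clock: 10.32
position: [0.5926, 0.2473, 0.2532]
ee_rot: [0.601, -0.601, 0.373, -0.373]
contact_force: [-0.2, -0.2, -1.9]
width: 0.0082
```

```bash
python3 go.py .5928 .2478 .2531 -63.65
```

```text
t 10.32 pos [0.5926 0.2473 0.2532] jaw -63.66 down [ 0. -0. -1.] q [ 0.29  0.49  1.57 -0.    1.09  1.4 ] F [-0.2 -0.2 -1.9] w 0.0082
wy -0.0001 shift after turn cm [-0.04  0.01  0.04]
```

Call:
arm_command:
  increments: [0, 0, 0, 0, 0.1, 0, 1, 0, 0, 0, 0, 0, 0, 1, 0, 0, 0, 0, 0, 0, 1]

```text
clock: 10.7
position: [0.5926, 0.2472, 0.2531]
ee_rot: [0.601, -0.601, 0.373, -0.373]
contact_force: [-1.6, -1.1, 6.1]
width: 0.0084
```

```bash
python3 go.py .5928 .2478 .2531 -63.65
```

```text
t 10.7 pos [0.5926 0.2472 0.2531] jaw -63.65 down [ 0.001  0.    -1.   ] q [ 0.29  0.49  1.57 -0.    1.09  1.4 ] F [-1.6 -1.1  6.1] w 0.0084
wy -0.0001 shift after turn cm [-0.05 -0.    0.04]
```

Call:
arm_command:
  increments: [0, 0, 0, 0, 0.1, 0, 1, 0, 0, 0, 0, 0, 0, 1, 0, 0, 0, 0, 0, 0, 1]

```text
clock: 11.08
position: [0.5926, 0.2472, 0.2531]
ee_rot: [0.601, -0.6, 0.373, -0.373]
contact_force: [-2.7, -1.5, 10.0]
width: 0.0084
```

```bash
python3 go.py .5928 .2478 .2531 -63.65
```

```text
t 11.07 pos [0.5926 0.2472 0.2531] jaw -63.66 down [ 0.001  0.    -1.   ] q [ 0.29  0.49  1.57 -0.    1.08  1.4 ] F [-2.7 -1.5 10. ] w 0.0084
wy -0.0001 shift after turn cm [-0.05 -0.    0.05]
```

Contact came at z = 0.2531, as predicted, so the box is seated. I'll relax the push and release.

Call:
arm_command:
  increments: [0, 0, 0, 0, -0.15, 0, 1, 0, 0, 0, 0, 0, 0, 0.8, 0, 0, 0, 0, 0, 0, 0.6, 0, 0, 0, 0, 0, 0, 0.5, 0, 0, 0, 0, 0, 0, 0.5, 0, 0, 0, 0, 0, 0, 0.5]

```text
clock: 11.82
position: [0.5926, 0.2473, 0.2526]
ee_rot: [-0.601, 0.601, -0.373, 0.373]
contact_force: [0.4, -0.3, -0.4]
width: 0.0425
```

```bash
python3 go.py .5928 .2478 .2531 -63.65; python3 - <<'E'
from h import *
im=vision.get_image('side')[:,:,::-1].copy()
cv2.imwrite('pics/s7.png',cv2.resize(im[230:430,150:370],None,fx=3,fy=3,interpolation=2))
E
```

```text
t 11.82 pos [0.5926 0.2473 0.2526] jaw -63.65 down [-0. -0. -1.] q [ 0.29  0.49  1.57 -0.    1.09  1.4 ] F [ 0.4 -0.3 -0.4] w 0.0425
wy -0.0 shift after turn cm [-0.04 -0.05  0.04]
```

View pics/s7.png

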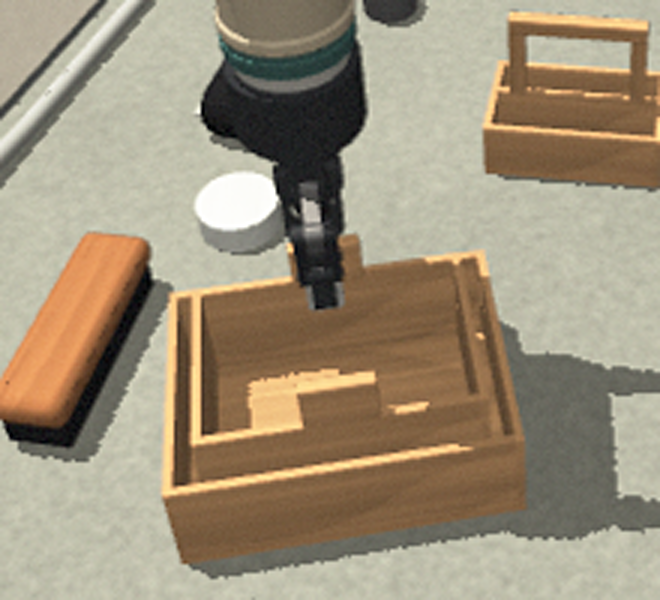

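Box is released and sits evenly inside the tray. Retracting, then on to the caddy.

Call:
arm_command:
  increments: [0, 0, 0, 0, -1, 0, 0.5, 0, 0, 0, 0, -2, 0, 0.5, 0, 0, 0, 0, -4, 0, 0.4, 0, 0, 0, 0, -4, 0, 0, 0, 0, 0, 0, -3, 0, 0, 0, 0.16, 0, 0, 0, 0, 0, 0, 0.16, 0, 0, 0, 0, 0]

```text
clock: 12.75
position: [0.5925, 0.2472, 0.3944]
ee_rot: [0.533, -0.532, 0.465, -0.466]
contact_force: [-0.4, -1.1, -0.7]
width: 0.0852
```

```bash
python3 go.py .4943 .0000 .271 -82
```

```text
t 12.75 pos [0.5925 0.2472 0.3944] jaw -82.29 down [ 0.002  0.001 -1.   ] q [ 0.29  0.38  1.37 -0.    1.39  1.72] F [-0.4 -1.1 -0.7] w 0.0852
wy -0.0051 shift after turn cm [ 23.12  12.3  -13.19]
```

Call:
arm_command:
  increments: [0, 0, 0, 3, 0, -1.7, 0, 0, 0, 0, 4, 0, -2.3, 0, 0, 0, 0, 4, 0, -2.3, 0, 0, 0, 0, 4, 0, -2.3, 0, 0, 0, 0, 4, 0, -2.3, 0, 0, 0, 0, 4.1, 0, -2.3, 0, 0, -0.005, 0, 0, 0, 0, 0]

```text
clock: 13.62
position: [0.493, -0.0021, 0.3937]
ee_rot: [-0.534, 0.534, -0.463, 0.464]
contact_force: [0.3, 0.6, -0.5]
width: 0.0855
```

```bash
python3 go.py .4943 .0000 .271 -82; python3 - <<'E'
from h import *
im=vision.get_image('side')[:,:,::-1].copy()
cv2.imwrite('pics/s8.png',im)
im=vision.get_image('top')[:,:,::-1].copy()
cv2.imwrite('pics/t8.png',im)
E
```

```text
t 13.62 pos [ 0.493  -0.0021  0.3937] jaw -81.93 down [ 0.001 -0.001 -1.   ] q [-0.15  0.16  1.69 -0.    1.29  1.29] F [ 0.3  0.6 -0.5] w 0.0855
wy 0.0013 shift after turn cm [-0.2  12.27  0.15]
```

View pics/s8.png

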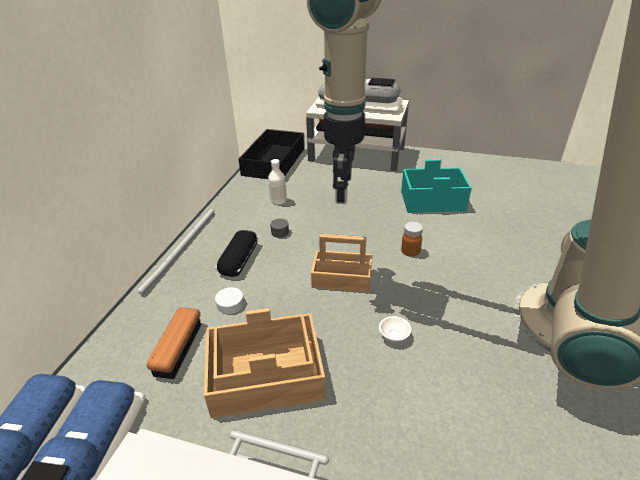

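View pics/t8.png

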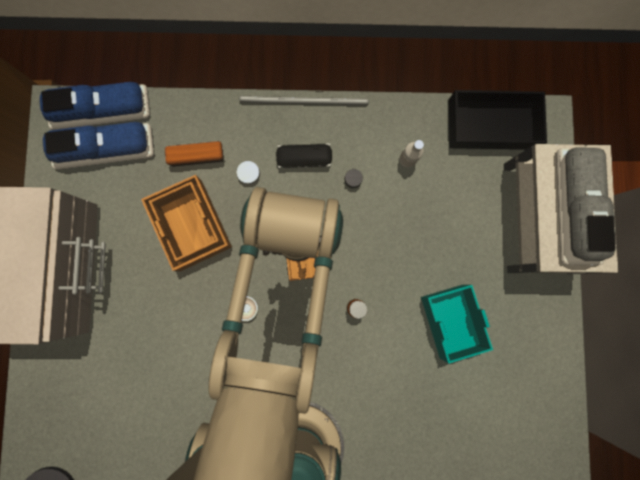

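```bash
python3 - <<'E'
from h import *
im=cv2.imread('pics/t8.png');x0,y0=135,170
cv2.imwrite('pics/t8c.png',cv2.resize(im[y0:y0+105,x0:x0+100],None,fx=5.5,fy=5.5,interpolation=2))
E
```

```text
(no output)
```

View pics/t8c.png

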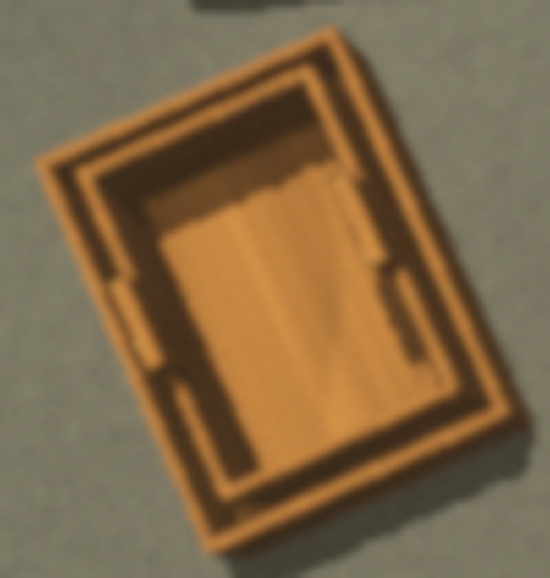

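Call:
arm_command:
  increments: [0, 0, 0, -0.2, 2, 0.1, 0, 0, 0, 0, 0, 3, 0, 0, 0, 0, 0, 0, 3, 0, 0, 0, 0, 0, 0, 2, 0, 0, 0, 0, 0, 0, 1.5, 0, 0, 0, 0, 0, 0, 0, 0, 0]

```text
clock: 14.48
position: [0.4948, 0.003, 0.2769]
ee_rot: [-0.535, 0.535, -0.463, 0.462]
contact_force: [-0.2, -0.6, -0.1]
width: 0.0852
```

```bash
python3 go.py .4943 .0000 .271 -82; python3 - <<'E'
from h import *
im=vision.get_image('side')[:,:,::-1].copy()
cv2.imwrite('pics/s9.png',cv2.resize(im[180:310,280:400],None,fx=4.5,fy=4.5,interpolation=2))
E
```

```text
t 14.47 pos [0.4948 0.003  0.2769] jaw -81.64 down [-0.002  0.    -1.   ] q [-0.13  0.27  1.87  0.    1.01  1.29] F [-0.2 -0.6 -0.1] w 0.0852
wy 0.0063 shift after turn cm [ 0.29  0.59 -0.09]
```

View pics/s9.png

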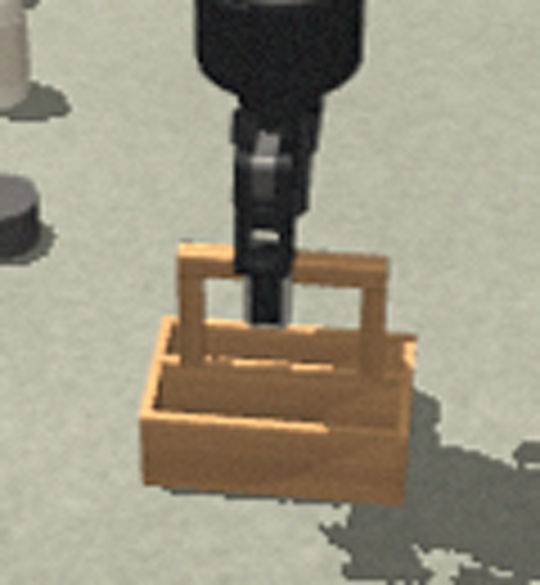

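Call:
arm_command:
  increments: [0, 0, 0, 0.3, 0.5, -0.1, 0, 0, 0, 0, 0, 0, 0, 0, 0, 0, 0, 0, 0, 0, 0.5, 0, 0, 0, 0, 0, 0, 1, 0, 0, 0, 0, 0, 0, 1, 0, 0, 0, 0, 0, 0, 1, 0, 0, 0, 0, 0, 0, 1, 0, 0, 0, 0, 0, 0, 1]
  grip_force: 45

```text
clock: 15.52
position: [0.4944, -0.001, 0.2728]
ee_rot: [-0.535, 0.535, -0.462, 0.463]
contact_force: [-0.1, -0.8, 1.1]
width: 0.0112
```

```bash
python3 go.py .4943 .0000 .271 -82;python3 - <<'E'
from h import *
def rect(C,z):
    P=np.array([pl('top',u-.4,v-.4,z) for u,v in C]);c=P.mean(0)
    e=[P[(i+1)%4]-P[i] for i in range(4)]
    print('ctr',c.round(4),'sides',[round(np.linalg.norm(x),4) for x in e],'ang',[round(float(np.degrees(np.arctan2(x[1],x[0])))%180,1) for x in e])
rect([(135+a/5.5,170+b/5.5) for a,b in((77,170),(307,65),(460,388),(228,500))],.08)
rect([(135+a/5.5,170+b/5.5) for a,b in((40,160),(335,30),(517,412),(212,550))],.065)
E
```

```text
t 15.53 pos [ 0.4944 -0.001   0.2728] jaw -81.69 down [ 0.    -0.001 -1.   ] q [-0.14  0.27  1.87 -0.    1.    1.28] F [-0.1 -0.8  1.1] w 0.0112
wy 0.0053 shift after turn cm [-0.1   0.18  0.01]
ctr [0.5688 0.2948] sides [np.float64(0.1137), np.float64(0.1655), np.float64(0.1143), np.float64(0.167)] ang [116.3, 27.0, 117.0, 26.8]
ctr [0.5678 0.2955] sides [np.float64(0.1472), np.float64(0.1986), np.float64(0.1504), np.float64(0.1985)] ang [115.5, 27.1, 115.5, 26.1]
```

Call:
arm_command:
  increments: [0, 0, 0, 0, -0.5, 0, 1, 0, 0, 0, 0, -1, 0, 1, 0, 0, 0, 0, -2.5, 0, 1, 0, 0, 0, 0, -3.5, 0, 1, 0, 0, 0, 0, -3.5, 0, 1, 0, 0, 0, 0, -2.7, 0, 1, 0, 0, 0, 0, -1, 0, 1, 0, 0, 0, 0, 0, 0, 1]

```text
clock: 16.52
position: [0.4941, -0.0008, 0.42]
ee_rot: [0.535, -0.535, 0.462, -0.463]
contact_force: [0.5, -0.0, -1.9]
width: 0.011
```

```bash
python3 go.py .5683 .295 .2828 -63.5; python3 - <<'E'
from h import *
im=vision.get_image('side')[:,:,::-1].copy()
cv2.imwrite('pics/s10.png',cv2.resize(im[80:310,240:460],None,fx=2.5,fy=2.5,interpolation=2))
E
```

```text
t 16.52 pos [ 0.4941 -0.0008  0.42  ] jaw -81.7 down [ 0.001 -0.    -1.   ] q [-0.14  0.14  1.64 -0.    1.35  1.28] F [ 0.5 -0.  -1.9] w 0.011
wy -0.3177 shift after turn cm [-23.17  13.73  19.83]
```

View pics/s10.png

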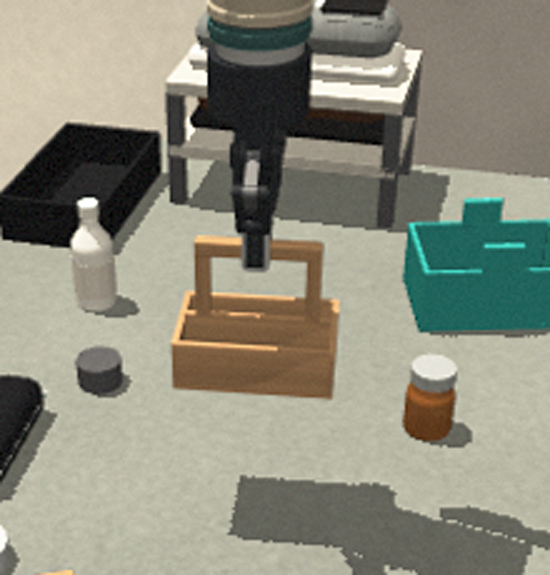

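Call:
arm_command:
  increments: [0, -0.08, 0, 0, 0, 0, 1, 0, -0.08, 0, 0, 0, 0, 1, 0, -0.08, 0, 0, 0, 0, 1, 0, -0.078, 0, 0, 0, 0, 1, 0, 0, 0, -1.5, 0, 1.3, 1, 0, 0, 0, -3, 0, 2.6, 1, 0, 0, 0, -3, 0, 2.6, 1, 0, 0, 0, -3, 0, 2.6, 1]

```text
clock: 17.58
position: [0.5287, 0.1348, 0.4178]
ee_rot: [-0.601, 0.602, -0.373, 0.371]
contact_force: [0.4, -1.1, -0.9]
width: 0.0107
```

Call:
arm_command:
  increments: [0, 0, 0, -3, 0, 2.6, 1, 0, 0, 0, -3, 0, 2.6, 1, 0, 0, 0, -3, 0, 2.6, 1, 0, 0, 0, -2, 0, 1.7, 1, 0, 0, 0, -1, 0, 0.8, 1, 0, 0, 0, 0, 0, 0, 1, 0, 0, 0, 0, 0, 0, 1]

```text
clock: 18.45
position: [0.5672, 0.2861, 0.4193]
ee_rot: [-0.601, 0.602, -0.372, 0.372]
contact_force: [0.3, 0.3, -2.0]
width: 0.011
```

```bash
python3 go.py .5683 .295 .2828 -63.5
```

```text
t 18.45 pos [0.5672 0.2861 0.4193] jaw -63.53 down [-0.001 -0.001 -1.   ] q [ 0.36  0.36  1.34 -0.    1.44  1.47] F [ 0.3  0.3 -2. ] w 0.011
wy -0.0004 shift after turn cm [-0.75 13.64  0.52]
```

Call:
arm_command:
  increments: [0, 0, 0, -0.4, 0, 0.3, 1, 0, 0, 0, -0.4, 0.5, 0.2, 1, 0, 0, 0, 0, 1.2, 0, 1, 0, 0, 0, 0, 0.8, 0, 1, 0, 0, 0, 0, 0, 0, 1]

```text
clock: 19.08
position: [0.568, 0.2963, 0.3932]
ee_rot: [-0.601, 0.602, -0.373, 0.371]
contact_force: [0.8, 0.2, -1.5]
width: 0.0108
```

```bash
python3 go.py .5683 .295 .2828 -63.5; python3 - <<'E'
from h import *
im=vision.get_image('side')[:,:,::-1].copy()
cv2.imwrite('pics/s11.png',cv2.resize(im[210:420,150:370],None,fx=2.8,fy=2.8,interpolation=2))
E
```

```text
t 19.07 pos [0.568  0.2963 0.3932] jaw -63.49 down [-0.002 -0.001 -1.   ] q [ 0.37  0.38  1.37 -0.    1.39  1.48] F [ 0.8  0.2 -1.5] w 0.0108
wy 0.0002 shift after turn cm [ 0.13 11.04  0.  ]
```

View pics/s11.png

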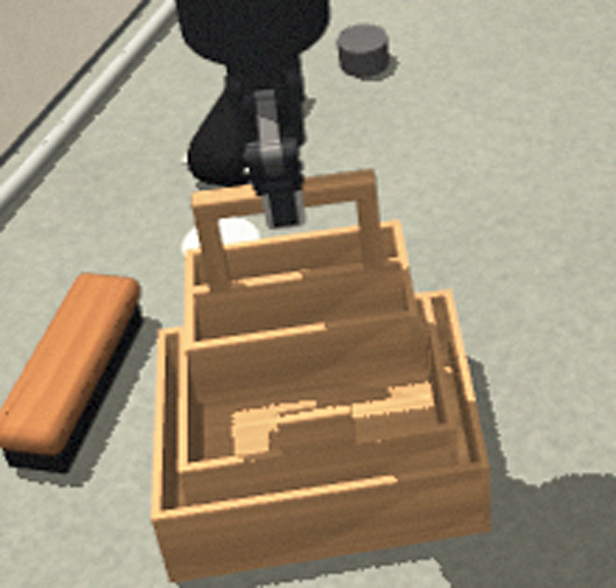

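Call:
arm_command:
  increments: [0, 0, 0, 0.1, 0.8, 0, 1, 0, 0, 0, 0, 1, 0, 1, 0, 0, 0, 0, 1, 0, 1, 0, 0, 0, 0, 1, 0, 1, 0, 0, 0, 0, 0.8, 0, 1, 0, 0, 0, 0, 0, 0, 1]

```text
clock: 19.88
position: [0.5685, 0.2955, 0.3477]
ee_rot: [-0.601, 0.602, -0.372, 0.372]
contact_force: [-0.2, -0.1, -0.9]
width: 0.0111
```

```bash
python3 go.py .5683 .295 .2828 -63.5; python3 - <<'E'
from h import *
im=vision.get_image('side')[:,:,::-1].copy()
cv2.imwrite('pics/s12.png',cv2.resize(im[210:420,150:370],None,fx=2.8,fy=2.8,interpolation=2))
E
```

```text
t 19.88 pos [0.5685 0.2955 0.3477] jaw -63.49 down [-0.002 -0.001 -1.   ] q [ 0.37  0.41  1.45 -0.    1.29  1.48] F [-0.2 -0.1 -0.9] w 0.0111
wy 0.0003 shift after turn cm [ 0.03  6.49 -0.03]
```

View pics/s12.png

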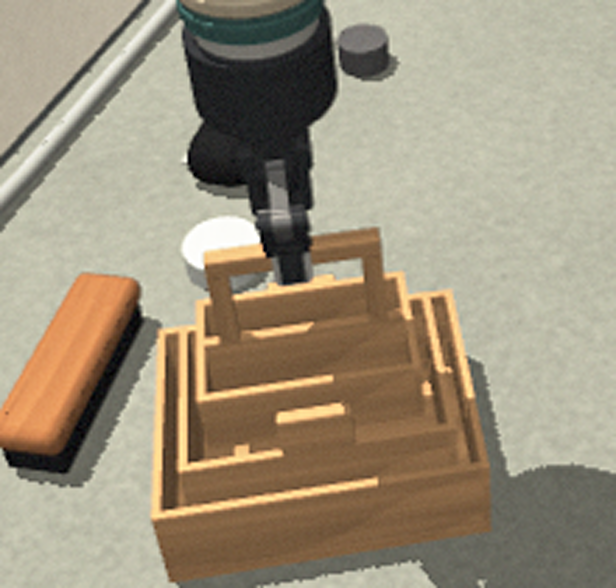

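The caddy is going in between the tabs with gaps left and right (crop x about 190–200 and 425–440), and there is no contact force. Continuing down.

Call:
arm_command:
  increments: [0, 0, 0, 0, 0.8, 0, 1, 0, 0, 0, 0, 1, 0, 1, 0, 0, 0, 0, 1, 0, 1, 0, 0, 0, 0, 1, 0, 1, 0, 0, 0, 0, 0.8, 0, 1, 0, 0, 0, 0, 0.4, 0, 1, 0, 0, 0, 0, 0, 0, 1]

```text
clock: 20.8
position: [0.5687, 0.2955, 0.2983]
ee_rot: [-0.601, 0.601, -0.372, 0.372]
contact_force: [0.2, 0.4, -0.5]
width: 0.0109
```

```bash
python3 go.py .5683 .295 .2828 -63.5
```

```text
t 20.8 pos [0.5687 0.2955 0.2983] jaw -63.49 down [-0. -0. -1.] q [ 0.37  0.44  1.52 -0.    1.18  1.48] F [ 0.2  0.4 -0.5] w 0.0109
wy 0.0002 shift after turn cm [ 0.03  1.55 -0.06]
```

Call:
arm_command:
  increments: [0, 0, 0, 0, 0.5, 0, 1, 0, 0, 0, 0, 0.4, 0, 1, 0, 0, 0, 0, 0.2, 0, 1, 0, 0, 0, 0, 0, 0, 1]

```text
clock: 21.3
position: [0.5687, 0.2955, 0.2875]
ee_rot: [-0.601, 0.601, -0.372, 0.372]
contact_force: [-0.3, -0.2, -1.3]
width: 0.011
```

```bash
python3 go.py .5683 .295 .2828 -63.5
```

```text
t 21.3 pos [0.5687 0.2955 0.2875] jaw -63.48 down [-0. -0. -1.] q [ 0.37  0.45  1.53 -0.    1.16  1.48] F [-0.3 -0.2 -1.3] w 0.011
wy 0.0003 shift after turn cm [ 0.03  0.47 -0.05]
```

Call:
arm_command:
  increments: [0, 0, 0, 0, 0.15, 0, 1, 0, 0, 0, 0, 0.15, 0, 1, 0, 0, 0, 0, 0.1, 0, 1, 0, 0, 0, 0, 0, 0, 1]

```text
clock: 21.8
position: [0.5687, 0.2955, 0.2835]
ee_rot: [-0.601, 0.601, -0.372, 0.372]
contact_force: [0.0, -0.3, -1.7]
width: 0.0111
```

Call:
arm_command:
  increments: [0, 0, 0, 0, 0.1, 0, 1, 0, 0, 0, 0, 0, 0, 1]

```text
clock: 22.05
position: [0.5688, 0.2955, 0.2828]
ee_rot: [0.601, -0.601, 0.372, -0.372]
contact_force: [1.0, 0.4, -0.1]
width: 0.0107
```

```bash
python3 go.py .5683 .295 .2828 -63.5
```

```text
t 22.05 pos [0.5688 0.2955 0.2828] jaw -63.48 down [ 0. -0. -1.] q [ 0.37  0.46  1.54 -0.    1.15  1.48] F [ 1.   0.4 -0.1] w 0.0107
wy 0.0003 shift after turn cm [ 0.02 -0.   -0.07]
```

Call:
arm_command:
  increments: [0, 0, 0, 0, 0.1, 0, 1, 0, 0, 0, 0, 0, 0, 1, 0, 0, 0, 0, 0, 0, 1]

```text
clock: 22.42
position: [0.5688, 0.2954, 0.2827]
ee_rot: [0.602, -0.601, 0.372, -0.372]
contact_force: [-1.0, -1.5, 6.1]
width: 0.0109
```

```bash
python3 go.py .5683 .295 .2828 -63.5; python3 - <<'E'
from h import *
im=vision.get_image('side')[:,:,::-1].copy()
cv2.imwrite('pics/s13.png',cv2.resize(im[210:420,150:370],None,fx=2.8,fy=2.8,interpolation=2))
E
```

```text
t 22.43 pos [0.5688 0.2954 0.2827] jaw -63.48 down [ 0.001 -0.    -1.   ] q [ 0.37  0.46  1.54 -0.    1.15  1.48] F [-1.  -1.5  6.1] w 0.0109
wy 0.0003 shift after turn cm [ 0.01 -0.01 -0.06]
```

View pics/s13.png

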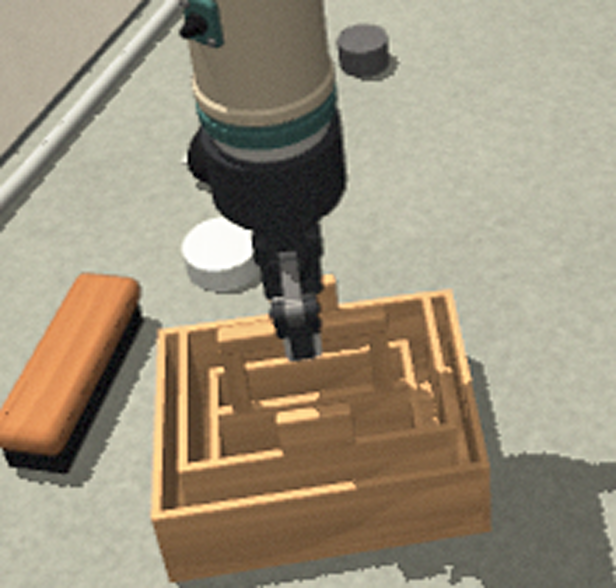

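The caddy is down on the box floor, with contact at z = 0.2827 as predicted. I'll open only half, so the fingers stay between the tabs.

Call:
arm_command:
  increments: [0, 0, 0, 0, -0.1, 0, 1, 0, 0, 0, 0, 0, 0, 0.9, 0, 0, 0, 0, 0, 0, 0.75, 0, 0, 0, 0, 0, 0, 0.6, 0, 0, 0, 0, 0, 0, 0.6, 0, 0, 0, 0, 0, 0, 0.6]

```text
clock: 23.22
position: [0.5687, 0.2956, 0.2825]
ee_rot: [-0.601, 0.601, -0.372, 0.372]
contact_force: [-0.1, -0.5, -0.2]
width: 0.0342
```

Call:
arm_command:
  increments: [0, 0, 0, 0, -0.5, 0, 0.6, 0, 0, 0, 0, -1, 0, 0.6, 0, 0, 0, 0, -2, 0, 0.6, 0, 0, 0, 0, -3, 0, 0.6, 0, 0, 0, 0, -4, 0, 0.6, 0, 0, 0, 0, -3, 0, 0.6, 0, 0, 0, 0, 0, 0, 0.6]

```text
clock: 24.1
position: [0.5691, 0.2957, 0.4216]
ee_rot: [0.603, -0.599, 0.37, -0.374]
contact_force: [0.2, 0.1, -0.2]
width: 0.0341
```

Call:
arm_command:
  increments: [0, 0, 0, 3, 0, -2, 0.6, 0, 0, 0, 4, 0, -2.5, 0.6, 0, 0, 0, 4, 0, -2.5, 0.6, 0, 0, 0, 4, 0, -2.5, 0.6, 0, 0, 0, 4, 0, -2.5, 0.6, 0, 0, 0, 3, 0, -2, 0.6, 0, 0, 0, 0, 0, 0, 0.6]

```text
clock: 24.98
position: [0.5411, 0.0341, 0.4168]
ee_rot: [-0.6, 0.601, -0.374, 0.373]
contact_force: [0.1, -0.1, 0.7]
width: 0.0344
```

```bash
python3 go.py .5683 .295 .2828 -63.5; python3 - <<'E'
from h import *
im=vision.get_image('side')[:,:,::-1].copy();cv2.imwrite('pics/s14.png',im)
im=vision.get_image('top')[:,:,::-1].copy();cv2.imwrite('pics/t14.png',im)
c=cv2.resize(im[170:275,135:235],None,fx=5.5,fy=5.5,interpolation=2);cv2.imwrite('pics/t14c.png',c)
E
```

```text
t 24.98 pos [0.5411 0.0341 0.4168] jaw -63.69 down [-0.002 -0.001 -1.   ] q [-0.07  0.22  1.55 -0.    1.37  1.05] F [ 0.1 -0.1  0.7] w 0.0344
wy -0.0034 shift after turn cm [-22.13  13.38  14.11]
```

View pics/s14.png

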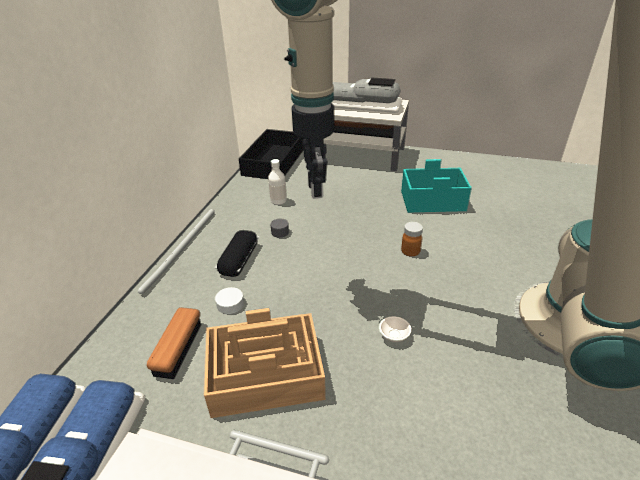

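View pics/t14.png

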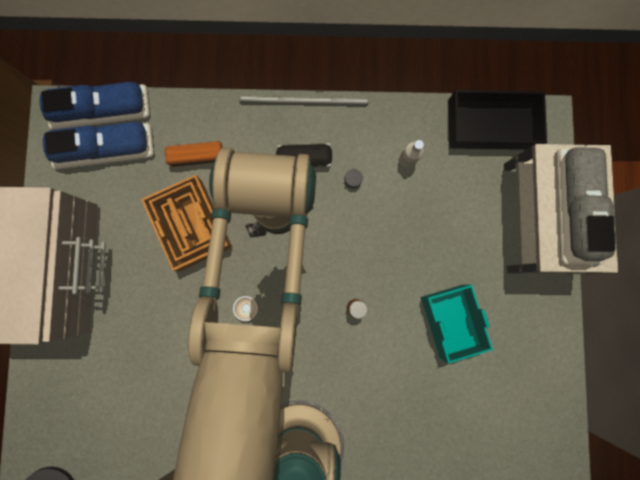

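View pics/t14c.png

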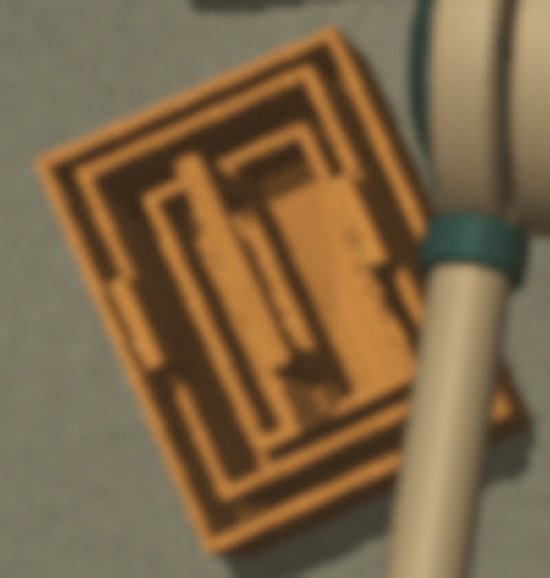

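Both views show the caddy flat in the box and the box flat in the tray. The tray corners are still at the same pixels as at the start, and the bystanders look unmoved. Handing in.

```bash
python3 -c "
from rig import ticket
print(ticket.sign_off())"
```

```text
the job is handed in; nothing more can be done
None
```

The three organisers are nested as asked, and the job was handed in at about 25 s of the 64 s allowed. I set the bamboo box into the tray by one tab, not touching the turquoise lookalike, and released it. Then I set the caddy into the box by its handle, released it and moved the arm clear.

- **Seating:** The box touched down at tool height 0.2531 m and the caddy at 0.2827 m. Each is within 0.1 mm of the height I had worked out for lying flat on the floor below. The highest force I read was 10 N, while seating the box.
- **Last pictures:** The box and caddy sit inside with clear gaps on every side that can be seen; in the top view the arm hides the tray's lower right corner. The tray corners are at the same pixels as at the start, to about 1 mm, and the side view shows all the bystanders where they were. None of my checks failed.
- **Small disagreement:** When I checked the held box above the tray, its rim was about 2–3 mm off the predicted outline. The clearance was 12 mm, so I carried on. Measured after release, the box was about 1 mm off centre in the tray.

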